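# Release the latched key on the injector test box

### The arm

A 6-joint arm with a two-finger parallel gripper is mounted at the origin on the work surface. World frame = base frame: x ahead of the robot, y to its left, z up, the work surface at z = 0. Lengths are in m, angles in degrees, forces in N, time in s.
With the tool pointing down it reaches from about 0.35 to 0.875 m from the base axis. Payload 4.2 kg.
Tool frame: the origin (TCP) lies on the centre line of the jaws, within the pads' length; the fingertips stand 19 mm ahead of it and the grasp point (between the pads) is the TCP; x points along the fingers, y is the direction in which the jaws open and shut, and the axes are right-handed (so a half turn about x gives the same grasp; the last joint's range is limited). The gripper opens to 87 mm and grips with 3 to 60 N. Pads are 19 mm wide; open, the fingers measure 117 mm over their backs; the gripper's body (75 mm by 190 mm) begins 51 mm behind the grasp point.
Start: joints at [90.963, 22.042, 0.453, 0, -68.411, -14.817], TCP at [0.15, 0.607, 0.242] pointing down, gripper open.
Joint ranges: [-179.83, 179.83], [-69.29, 118.12], [-61.27, 80.66], [-181.25, 117.63], [-171.15, -9.14], [-177.46, 177.46]. Speed limits (degrees/s): [159.86, 159.86, 180, 180, 180, 180].

### API

Orientations are given as a 3x3 rotation matrix whose columns are the frame's x, y, z axes.
In Python, from station import r, viewer, job, spotter gives the robot as it stands.
- The arm moves only by the tool play_rows, never from a script. Its argument "commands" is a list of rows, each an object of numbers: "fingers": the gripper command: -1 is fully open, 1 is shut, values between are in proportion; "tx", "ty", "tz": the shift along the tool's x, y, z normalised to -1 to 1, where 1 is 750 mm; "ax", "ay", "az": the turn, a rotation vector about the tool's x, y, z normalised to -1 to 1, where 1 is pi rad. In form: [{"fingers": .., "tx": .., "ty": .., "tz": .., "ax": .., "ay": .., "az": ..}, ...]. A call has 1 to 5 rows; each row is the pose to reach, as a shift and turn from the pose commanded when the call began, along the tool's axes at that moment, turning the shorter way round; what a row does not reach only later rows make up. A row lasts 1/12 s, in which the tool goes at most 41.7 mm and 7.16 degrees, less where a joint would pass 70% of its speed; a pose out of reach is approached as far as the arm can. A call with a number of a shift or a turn outside -1 to 1 is refused whole. A call with a gripper value outside its range is refused whole. The fingers move at their own pace and stop on an object; the grip force is fixed at half the most. Time passes only in rows, so rows that repeat a pose let the fingers close. It gives the time, the measured TCP pose, the force and the opening at its end, in the units of the state.
- r.sense(): the state, without advancing time (a new reading comes with each control period).
- viewer.capture(name): name is "side" or "top" or "wrist"; returns a dict with "image" (480x640x3 uint8, red, green, blue), "fx", "fy", "cx", "cy" (pixels), "dist" ([k1, k2, p1, p2, k3] as OpenCV has them; the pictures are not rectified), "R" (3x3) and "t" (3): a world point X has camera coordinates R X + t; the wrist camera has in their place "mount" (4x4, takes a point from camera to tool coordinates, whose origin is the TCP and whose axes are the tool frame's). Camera axes: x right, y down, z forward; pixel columns grow to the right and rows downward; lengths in m; the calibration is good to about 2 mm. A picture is of the moment at which its call begins: read the wrist's pose just before it. There is no depth.
- job.finish_job(): hands the job in, once; it reports no verdict.
Trained networks look in a picture, given as the dict that the camera call returned (one of the last four; its "shot" number tells which), for a name from the list of things; names that differ only in an ending like _2 or _b are one class to them, and where a whole thing is asked for, a point or a joint stands for the part that bears it (a point fixed in the world has none). Each returns a list of dicts, best first, with "score" (0 to 1); they miss things now and then, are a little off and sometimes report something else, mostly with a low value. They report only what shows in the picture. A call takes as long as a camera call.
- spotter.find_in(name, picture): "uv" ([column, row] in pixels, amid what is visible of it).
- spotter.silhouettes(name, picture): "region" (480x640 bool, what is visible of it) and "uv" ([column, row] in pixels, amid what is visible of it).
The state is a dict: "time_s": time; "joints": joint angles; "joint_velocities": joint speeds; "effort": joint torques, N m; "tcp_pos": TCP position; "ee_rot": TCP orientation; "wrist_force": force on the tool from outside, world axes, zero at the start; "moment": the same for the moment, N m; "gripper_width": opening from 0.0 (shut) to 1.0 (fully open).
Only numpy, scipy, OpenCV 4.12 (cv2) and the standard library are available. Lean on these libraries where they do the work, as an engineer would, in place of code of your own. Each camera call takes 0.05 s, during which the arm holds its last target. There are 200 camera calls.

### The job

On the four-key injector test box one key has been left latched down, so that channel is still live. With a fingertip, tap the four keys lightly one after another from the robot's left to its right (key 1 to key 4) and lift off again, without pushing any raised key right down and without releasing the latched one yet; then press the latched key firmly down so that it releases, and let it spring up level with the others. Pick nothing up, leave the things around the box standing where they are, and finish clear of everything.

Things in the scene. Friction and masses are not known exactly. Their poses are not given: they have to be found in the camera images.
- test_box: blue painted steel box fixed to the bench, 120 mm (x) by 270 mm (y) by 60 mm high, flat top face 60 mm above the bench; origin at the centre of its underside, z up, its own y runs along the row of keys. On top four identical square white plastic push keys, 30 mm by 30 mm, in one row along the box's y at y = +81, +27, -27 and -81 mm (54 mm apart) and x = 0; key 1 is at +y (the robot's left), key 4 at -y. The box is turned by up to 23 degrees.
- key_1_top (a point): centre of the top face of key 1 (counted from the robot's left). A raised key's top stands 15 mm above the box's top face, the latched one's 9 mm, a key at its stop 4 mm.
- key_1 (a joint): how far key 1 is down, in m: 0 raised, 0.006 latched, 0.011 at its stop. A raised key is sprung: it starts to give at 1 N and takes 0.8 N per mm (about 9.8 N at the stop); do not push it more than 8 mm (7.4 N). The latched key does not give until about 6 N, then gives 0.8 N per mm; pushed to its stop (about 11 N; it lets go from about 9 mm on) it unlatches and springs up once the finger is withdrawn.
- key_2_top (a point): centre of the top face of key 2 (counted from the robot's left). A raised key's top stands 15 mm above the box's top face, the latched one's 9 mm, a key at its stop 4 mm.
- key_2 (a joint): how far key 2 is down, in m: 0 raised, 0.006 latched, 0.011 at its stop. Behaves as described for key_1; at the start exactly one of the four keys is latched.
- key_3_top (a point): centre of the top face of key 3 (counted from the robot's left). A raised key's top stands 15 mm above the box's top face, the latched one's 9 mm, a key at its stop 4 mm.
- key_3 (a joint): how far key 3 is down, in m: 0 raised, 0.006 latched, 0.011 at its stop. Behaves as described for key_1; at the start exactly one of the four keys is latched.
- key_4_top (a point): centre of the top face of key 4 (counted from the robot's left). A raised key's top stands 15 mm above the box's top face, the latched one's 9 mm, a key at its stop 4 mm.
- key_4 (a joint): how far key 4 is down, in m: 0 raised, 0.006 latched, 0.011 at its stop. Behaves as described for key_1; at the start exactly one of the four keys is latched.
- oil_bottle: bystander: black bottle, 64 mm across, 180 mm tall, standing beside the box's left end; origin at the centre of its underside
- socket: bystander: steel socket, 26 mm across, 50 mm tall, standing beyond the box (far side from the robot); origin at the centre of its underside
- valve: bystander: engine valve standing on its 32 mm head, 60 mm tall, beside the box's right end; origin at the centre of its underside

How it is judged (in metres and radians):
On the way, in this order (a step that is already met when the one before it is completed fails the run):
1. key 1 tapped, the latched key still down (contact force between the fingers and key_1 above 0.3 N and value of joint any of key_1, key_2, key_3, key_4 above 0.004 m).
2. key 2 tapped, the latched key still down (contact force between the fingers and key_2 above 0.3 N and value of joint any of key_1, key_2, key_3, key_4 above 0.004 m).
3. key 3 tapped, the latched key still down (contact force between the fingers and key_3 above 0.3 N and value of joint any of key_1, key_2, key_3, key_4 above 0.004 m).
4. key 4 tapped, the latched key still down (contact force between the fingers and key_4 above 0.3 N and value of joint any of key_1, key_2, key_3, key_4 above 0.004 m).
5. fingers off the keys, the latched key still down (contact force between the fingers and key_1 below 0.05 N and contact force between the fingers and key_2 below 0.05 N and contact force between the fingers and key_3 below 0.05 N and contact force between the fingers and key_4 below 0.05 N and value of joint any of key_1, key_2, key_3, key_4 above 0.004 m), for 0.1 s.
6. the latched key pressed firmly, down past its latch (((value of joint key_1 above 0.0075 m and contact force between the fingers and key_1 above 3 N) or (value of joint key_2 above 0.0075 m and contact force between the fingers and key_2 above 3 N) or (value of joint key_3 above 0.0075 m and contact force between the fingers and key_3 above 3 N) or (value of joint key_4 above 0.0075 m and contact force between the fingers and key_4 above 3 N))).
7. all four keys up (value of joint each of key_1, key_2, key_3, key_4 below 0.002 m and contact force between the fingers and key_1 below 0.05 N and contact force between the fingers and key_2 below 0.05 N and contact force between the fingers and key_3 below 0.05 N and contact force between the fingers and key_4 below 0.05 N), for 0.2 s.
At the end, for the whole second after the job is handed in: all four keys are raised (each less than 2 mm down) and the bottle, socket and valve stand within 20 mm of where they were (value of joint each of key_1, key_2, key_3, key_4 below 0.002 m and distance of each of oil_bottle, socket, valve from where it was at the start of the episode below 0.02 m); the robot touches nothing.
It fails at once if a key that was raised at the start was pushed right down (more than 8.5 mm) (distance of any of key_1_top, key_2_top, key_3_top, key_4_top from where it was at the start of the episode above 0.0085 m).
It fails at once if the bottle, socket or valve was moved more than 20 mm, lifted or tipped (distance of any of oil_bottle, socket, valve from where it was at the start of the episode above 0.02 m or angle between any of oil_bottle, socket, valve's own z axis and vertical above 0.3 rad).
It also fails if it takes over 54 s, if anything falls off the work surface, if the arm or the gripper's body presses on something with over 40 N, if the wrist force passes 120 N, or if a joint passes its speed limit or range.

## Working session

There is one attempt and no reset: what is moved stays moved. The work goes in short steps, Python scripts to look and compute and a tool call to move; the robot and the scene stay as the last step left them, time stands still between calls to the robot, and variables do not carry over. Pictures are saved under pics/ and viewed, about 8 in all and at most 12, crops included, and the job is handed in when it is done.

Besides the shell and the picture viewer there is one more tool, called after "Call:" by a JSON object that holds its "op" and its "data". play_rows: Moves the arm, as the interface text tells. Its arguments: {"type":"object","properties":{"commands":{"type":"array"}},"required":["commands"]}

```bash
mkdir -p pics; ls; cat > h.py <<'E'
import numpy as np, cv2
from station import r, viewer, job, spotter
def cap(n):
    s=r.sense(); p=viewer.capture(n)
    if 'mount' in p:
        T=np.eye(4);T[:3,:3]=np.array(s['ee_rot']);T[:3,3]=s['tcp_pos']
        M=T@np.array(p['mount']); p['Rw']=M[:3,:3].T; p['tw']=-M[:3,:3].T@M[:3,3]
    else: p['Rw']=np.array(p['R']);p['tw']=np.array(p['t'])
    return p
def K(p): return np.array([[p['fx'],0,p['cx']],[0,p['fy'],p['cy']],[0,0,1.]])
def toz(p,uv,z):
    u=cv2.undistortPoints(np.array([[uv]],float),K(p),np.array(p['dist'],float))[0,0]
    d=p['Rw'].T@np.array([u[0],u[1],1]); c=-p['Rw'].T@p['tw']
    return c+d*(z-c[2])/d[2]
def proj(p,X): return cv2.projectPoints(np.array(X,float).reshape(-1,1,3),cv2.Rodrigues(p['Rw'])[0],p['tw'],K(p),np.array(p['dist'],float))[0][:,0]
def save(p,n): cv2.imwrite('pics/'+n,np.ascontiguousarray(p['image'][...,::-1]))
E
python3 - <<'E'
from h import *
s=r.sense();print(s['time_s'],s['tcp_pos'],np.round(s['ee_rot'],3),s['wrist_force'])
for n in ['top','side']:
    p=cap(n);save(p,n+'.png'); print(n,-p['Rw'].T@p['tw'])
    for o,z in [('key_1_top',.075),('test_box',.06),('oil_bottle',.09),('socket',.025),('valve',.03)]:
        for d in spotter.find_in(o,p)[:5]: print(o,np.round(d['score'],2),np.round(d['uv']),np.round(toz(p,d['uv'],z),3))
E
```

```text
pics
0.0 [0.14951583 0.60628752 0.24048386] [[-0.    -0.24  -0.971]
 [-0.002 -0.971  0.24 ]
 [-1.     0.002 -0.   ]] [ 0.06863176 -0.00203229 -0.10461814]
top [0.53847436 0.07053603 1.0164945 ]
key_1_top 0.79 [358. 267.] [ 0.534 -0.02   0.075]
key_1_top 0.59 [446. 272.] [ 0.523 -0.19   0.075]
test_box 0.76 [397. 268.] [ 0.53  -0.098  0.06 ]
socket 0.59 [429. 206.] [ 0.656 -0.172  0.025]
valve 0.71 [444. 275.] [ 0.516 -0.198  0.03 ]
valve 0.55 [500. 270.] [ 0.524 -0.314  0.03 ]
side [ 0.03265118 -0.4856301   0.56715841]
key_1_top 0.71 [420. 352.] [ 0.509 -0.189  0.075]
key_1_top 0.56 [332. 298.] [ 0.519 -0.033  0.075]
test_box 0.87 [383. 348.] [ 0.5   -0.139  0.06 ]
test_box 0.73 [422. 353.] [ 0.523 -0.182  0.06 ]
oil_bottle 0.96 [272. 254.] [0.528 0.096 0.09 ]
socket 0.64 [463. 327.] [ 0.641 -0.174  0.025]
socket 0.39 [273. 252.] [0.601 0.178 0.025]
valve 0.66 [519. 445.] [ 0.499 -0.333  0.03 ]
```

View pics/top.png

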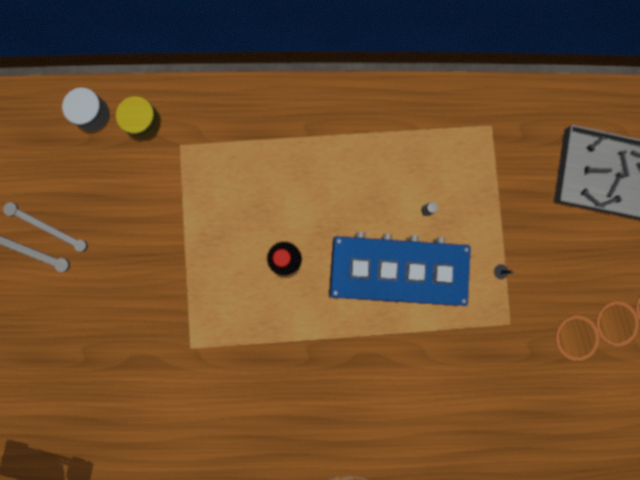

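View pics/side.png

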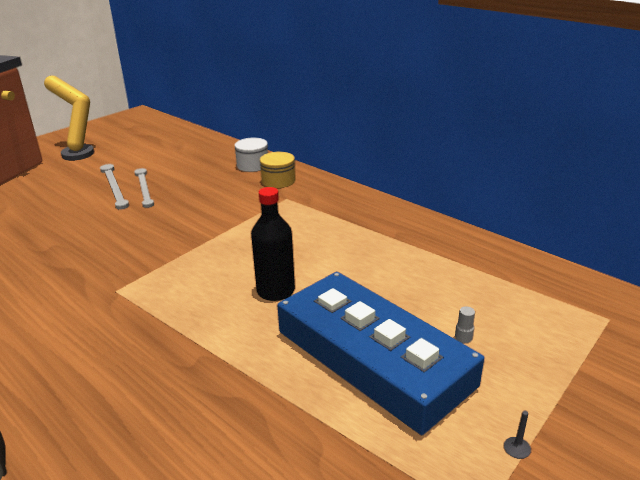

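```bash
python3 - <<'E'
from h import *
from scipy.optimize import least_squares
P={n:cap(n) for n in('top','side')}
win={'top':(345,255,458,288),'side':(310,280,445,375)}
cen={}
for n,p in P.items():
    im=p['image'].astype(int); x0,y0,x1,y1=win[n]
    m=(im.min(2)>(120 if n=='top' else 200)).astype(np.uint8)
    w=np.zeros_like(m);w[y0:y1,x0:x1]=m[y0:y1,x0:x1]
    k,l,st,c=cv2.connectedComponentsWithStats(w)
    L=sorted([tuple(np.round(c[i],1))+(st[i,4],) for i in range(1,k) if st[i,4]>40])
    print(n,L); cen[n]=np.array([a[:2] for a in L])
yw=[81,27,-27,-81]
for lat in range(4):
    def pts(v):
        c,s=np.cos(v[2]),np.sin(v[2])
        return [[v[0]-s*y/1e3,v[1]+c*y/1e3,.069 if i==lat else .075] for i,y in enumerate(yw)]
    f=lambda v:np.r_[(proj(P['top'],pts(v))-cen['top']).ravel(),(proj(P['side'],pts(v))-cen['side']).ravel()]
    o=least_squares(f,[.53,-.1,0]); print(lat+1,np.round(o.x,4),np.degrees(o.x[2]),o.cost); print(np.round(f(o.x),1)); 
    print(np.round(pts(o.x),4).tolist())
E
```

```text
top [(np.float64(360.0), np.float64(267.9), np.int32(227)), (np.float64(388.4), np.float64(269.8), np.int32(233)), (np.float64(416.4), np.float64(271.6), np.int32(232)), (np.float64(444.1), np.float64(273.4), np.int32(226))]
side [(np.float64(332.1), np.float64(296.4), np.int32(253)), (np.float64(359.7), np.float64(310.0), np.int32(292)), (np.float64(389.6), np.float64(328.4), np.int32(329)), (np.float64(422.4), np.float64(348.7), np.int32(367))]
1 [ 0.524  -0.1054 -0.0779] -4.461774951169288 3.36718039407208
[-0.1  0.8 -0.   0.9  0.   1.   0.2  1.   0.5 -0.6  0.4 -0.8  0.4 -0.8
  0.3 -1. ]
[[0.5303, -0.0246, 0.069], [0.5261, -0.0785, 0.075], [0.5219, -0.1323, 0.075], [0.5177, -0.1861, 0.075]]
2 [ 0.524  -0.1054 -0.0728] -4.1729625511056545 15.004279413265557
[ 0.2  1.  -0.5  0.9  0.   0.9  0.2  0.8  0.3 -4.   0.3  2.8  0.5 -0.8
  0.6 -1.2]
[[0.5299, -0.0246, 0.075], [0.526, -0.0784, 0.069], [0.5221, -0.1323, 0.075], [0.5182, -0.1862, 0.075]]
3 [ 0.5241 -0.1054 -0.0657] -3.7659370821739167 14.619150629185935
[ 0.2  1.3 -0.   1.  -0.6  0.7  0.2  0.5 -0.  -3.8  0.3 -0.7  0.5  2.7
  0.9 -1.4]
[[0.5294, -0.0245, 0.075], [0.5259, -0.0784, 0.075], [0.5223, -0.1323, 0.069], [0.5188, -0.1862, 0.075]]
4 [ 0.5242 -0.1054 -0.056 ] -3.2107549914456994 12.308724169289633
[ 0.2  1.7 -0.   1.1  0.   0.6 -0.6 -0.  -0.4 -3.6  0.2 -0.6  0.8 -1.
  1.   1.9]
[[0.5287, -0.0245, 0.075], [0.5257, -0.0784, 0.075], [0.5227, -0.1323, 0.075], [0.5196, -0.1862, 0.069]]
```

Call:
{"op": "play_rows", "data": {"commands": [{"fingers":1,"tx":-0.05,"ty":0,"tz":0,"ax":0,"ay":0,"az":0}]}}

```text
time_s: 0.78
tcp_pos: [0.1486, 0.6028, 0.2709]
ee_rot: [[-0.004, -0.241, -0.971], [-0.017, -0.97, 0.241], [-1.0, 0.018, -0.001]]
wrist_force: [-0.2, 0.5, -1.7]
gripper_width: 0.976
```

Call:
{"op": "play_rows", "data": {"commands": [{"fingers":1,"tx":0.01,"ty":0.174,"tz":-0.174,"ax":0,"ay":0,"az":0},{"fingers":1,"tx":0.01,"ty":0.174,"tz":-0.174,"ax":0,"ay":0,"az":0},{"fingers":1,"tx":0.01,"ty":0.174,"tz":-0.174,"ax":0,"ay":0,"az":0},{"fingers":1,"tx":0.01,"ty":0.174,"tz":-0.174,"ax":0,"ay":0,"az":0},{"fingers":1,"tx":0.01,"ty":0.174,"tz":-0.174,"ax":0,"ay":0,"az":0}]}}

```text
time_s: 1.2
tcp_pos: [0.2463, 0.4449, 0.2718]
ee_rot: [[-0.0, -0.241, -0.97], [-0.001, -0.97, 0.241], [-1.0, 0.001, 0.0]]
wrist_force: [-1.1, 0.2, -0.0]
gripper_width: 0.635
```

Call:
{"op": "play_rows", "data": {"commands": [{"fingers":1,"tx":0.01,"ty":0.174,"tz":-0.174,"ax":0,"ay":0,"az":0},{"fingers":1,"tx":0.01,"ty":0.174,"tz":-0.174,"ax":0,"ay":0,"az":0},{"fingers":1,"tx":0.01,"ty":0.174,"tz":-0.174,"ax":0,"ay":0,"az":0},{"fingers":1,"tx":0.01,"ty":0.174,"tz":-0.174,"ax":0,"ay":0,"az":0},{"fingers":1,"tx":0.01,"ty":0.174,"tz":-0.174,"ax":0,"ay":0,"az":0}]}}

```text
time_s: 1.62
tcp_pos: [0.3414, 0.2876, 0.2642]
ee_rot: [[-0.0, -0.242, -0.97], [-0.0, -0.97, 0.242], [-1.0, 0.0, -0.0]]
wrist_force: [-0.4, 0.5, 0.4]
gripper_width: 0.248
```

Call:
{"op": "play_rows", "data": {"commands": [{"fingers":1,"tx":0.01,"ty":0.174,"tz":-0.174,"ax":0,"ay":0,"az":0},{"fingers":1,"tx":0.01,"ty":0.174,"tz":-0.174,"ax":0,"ay":0,"az":0},{"fingers":1,"tx":0.01,"ty":0.174,"tz":-0.174,"ax":0,"ay":0,"az":0},{"fingers":1,"tx":0.01,"ty":0.174,"tz":-0.174,"ax":0,"ay":0,"az":0},{"fingers":1,"tx":0.01,"ty":0.174,"tz":-0.174,"ax":0,"ay":0,"az":0}]}}

```text
time_s: 2.03
tcp_pos: [0.4373, 0.13, 0.2566]
ee_rot: [[0.0, -0.242, -0.97], [-0.0, -0.97, 0.242], [-1.0, 0.0, -0.0]]
wrist_force: [0.7, 0.3, 0.3]
gripper_width: 0.004
```

Call:
{"op": "play_rows", "data": {"commands": [{"fingers":1,"tx":0.01,"ty":0.174,"tz":-0.174,"ax":0,"ay":0,"az":0},{"fingers":1,"tx":0.01,"ty":0.174,"tz":-0.174,"ax":0,"ay":0,"az":0},{"fingers":1,"tx":0.01,"ty":0.174,"tz":-0.174,"ax":0,"ay":0,"az":0},{"fingers":1,"tx":0.01,"ty":0.174,"tz":-0.174,"ax":0,"ay":0,"az":0},{"fingers":1,"tx":0.01,"ty":0.174,"tz":-0.174,"ax":0,"ay":0,"az":0}]}}

```text
time_s: 2.45
tcp_pos: [0.5334, -0.0283, 0.2487]
ee_rot: [[0.0, -0.243, -0.97], [-0.001, -0.97, 0.243], [-1.0, 0.001, -0.001]]
wrist_force: [0.3, -0.1, -0.4]
gripper_width: 0.007
```

Call:
{"op": "play_rows", "data": {"commands": [{"fingers":1,"tx":0,"ty":0,"tz":0,"ax":0.15,"ay":0,"az":0},{"fingers":1,"tx":0,"ty":0,"tz":0,"ax":0.15,"ay":0,"az":0},{"fingers":1,"tx":0,"ty":0,"tz":0,"ax":0.15,"ay":0,"az":0},{"fingers":1,"tx":0,"ty":0,"tz":0,"ax":0.15,"ay":0,"az":0},{"fingers":1,"tx":0,"ty":0,"tz":0,"ax":0.15,"ay":0,"az":0}]}}

```text
time_s: 2.87
tcp_pos: [0.5317, -0.025, 0.249]
ee_rot: [[0.0, -0.656, -0.755], [0.0, -0.755, 0.656], [-1.0, -0.0, -0.0]]
wrist_force: [-0.3, 0.5, 0.5]
gripper_width: 0.006
```

Call:
{"op": "play_rows", "data": {"commands": [{"fingers":1,"tx":0,"ty":0,"tz":0,"ax":0.15,"ay":0,"az":0},{"fingers":1,"tx":0,"ty":0,"tz":0,"ax":0.15,"ay":0,"az":0},{"fingers":1,"tx":0,"ty":0,"tz":0,"ax":0.15,"ay":0,"az":0},{"fingers":1,"tx":0,"ty":0,"tz":0,"ax":0.15,"ay":0,"az":0},{"fingers":1,"tx":0,"ty":0,"tz":0,"ax":0.15,"ay":0,"az":0}]}}

```text
time_s: 3.28
tcp_pos: [0.5316, -0.0248, 0.2491]
ee_rot: [[0.0, -0.926, -0.378], [0.0, -0.378, 0.926], [-1.0, -0.0, -0.0]]
wrist_force: [-1.1, 0.4, -0.0]
gripper_width: 0.001
```

Call:
{"op": "play_rows", "data": {"commands": [{"fingers":1,"tx":0,"ty":0,"tz":0,"ax":0.148,"ay":0,"az":0},{"fingers":1,"tx":0,"ty":0,"tz":0,"ax":0.148,"ay":0,"az":0},{"fingers":1,"tx":0,"ty":0,"tz":0,"ax":0.148,"ay":0,"az":0},{"fingers":1,"tx":0,"ty":0,"tz":0,"ax":0.148,"ay":0,"az":0},{"fingers":1,"tx":0,"ty":0,"tz":0,"ax":0.148,"ay":0,"az":0}]}}

```text
time_s: 3.7
tcp_pos: [0.5315, -0.0248, 0.2491]
ee_rot: [[0.0, -0.997, 0.076], [0.0, 0.076, 0.997], [-1.0, -0.0, 0.0]]
wrist_force: [0.6, 0.3, -0.1]
gripper_width: 0.0
```

```bash
python3 - <<'E'
from h import *
p=cap('wrist');
pts=[[0.5303, -0.0246, 0.069], [0.5261, -0.0785, 0.075], [0.5219, -0.1323, 0.075], [0.5177, -0.1861, 0.075]]
q=proj(p,pts);print(np.round(q))
for d in spotter.find_in('key_1_top',p)[:5]: print(np.round(d['score'],2),np.round(d['uv']),np.round(toz(p,d['uv'],.074),4))
for a in q: cv2.drawMarker(p['image'],tuple(int(v) for v in a),(255,0,0),0,12) if 0<a[0]<640 and 0<a[1]<480 else 0
save(p,'w1.png')
E
```

```text
[[321. 222.]
 [321. 163.]
 [321.  97.]
 [321.  25.]]
0.6 [322. 221.] [ 0.5291 -0.0271  0.074 ]
```

View pics/w1.png

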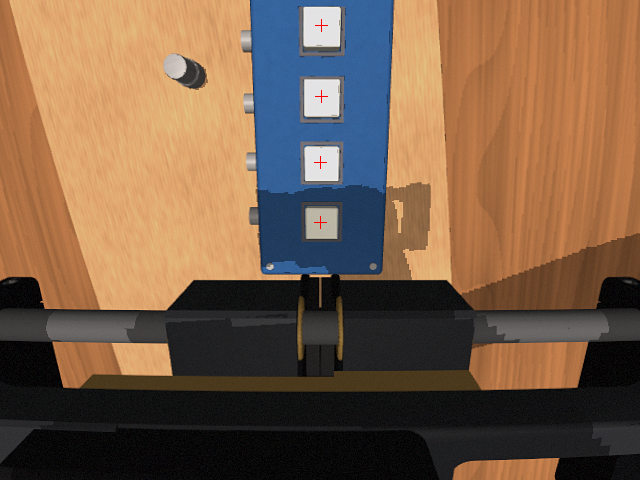

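Call:
{"op": "play_rows", "data": {"commands": [{"fingers":1,"tx":0.19,"ty":0,"tz":0,"ax":0,"ay":0,"az":0},{"fingers":1,"tx":0.19,"ty":0,"tz":0,"ax":0,"ay":0,"az":0},{"fingers":1,"tx":0.19,"ty":0,"tz":0,"ax":0,"ay":0,"az":0},{"fingers":1,"tx":0.193,"ty":0,"tz":0,"ax":0,"ay":0,"az":0},{"fingers":1,"tx":0.193,"ty":0,"tz":0,"ax":0,"ay":0,"az":0}]}}

```text
time_s: 4.22
tcp_pos: [0.5279, -0.0256, 0.0994]
ee_rot: [[-0.011, -0.997, 0.076], [-0.002, 0.076, 0.997], [-1.0, 0.011, -0.003]]
wrist_force: [0.4, -0.1, 0.6]
gripper_width: 0.005
```

Call:
{"op": "play_rows", "data": {"commands": [{"fingers":1,"tx":0.013,"ty":0.002,"tz":0,"ax":0,"ay":0,"az":0},{"fingers":1,"tx":0.016,"ty":0.002,"tz":0,"ax":0,"ay":0,"az":0},{"fingers":1,"tx":0.016,"ty":0.002,"tz":0,"ax":0,"ay":0,"az":0}]}}

```text
time_s: 4.47
tcp_pos: [0.5307, -0.0247, 0.0932]
ee_rot: [[0.002, -0.997, 0.077], [0.0, 0.077, 0.997], [-1.0, -0.002, 0.0]]
wrist_force: [-0.4, -0.1, 0.4]
gripper_width: 0.006
```

Call:
{"op": "play_rows", "data": {"commands": [{"fingers":1,"tx":0.004,"ty":0,"tz":0,"ax":0,"ay":0,"az":0},{"fingers":1,"tx":0.004,"ty":0,"tz":0,"ax":0,"ay":0,"az":0},{"fingers":1,"tx":0.004,"ty":0,"tz":0,"ax":0,"ay":0,"az":0}]}}

```text
time_s: 4.72
tcp_pos: [0.5304, -0.0248, 0.0901]
ee_rot: [[0.002, -0.997, 0.078], [0.0, 0.078, 0.997], [-1.0, -0.002, 0.0]]
wrist_force: [1.0, -0.3, 0.2]
gripper_width: 0.01
```

Call:
{"op": "play_rows", "data": {"commands": [{"fingers":1,"tx":0.002,"ty":0,"tz":0,"ax":0,"ay":0,"az":0},{"fingers":1,"tx":0.002,"ty":0,"tz":0,"ax":0,"ay":0,"az":0},{"fingers":1,"tx":0.002,"ty":0,"tz":0,"ax":0,"ay":0,"az":0}]}}

```text
time_s: 4.97
tcp_pos: [0.5305, -0.0248, 0.0885]
ee_rot: [[0.002, -0.997, 0.078], [0.0, 0.078, 0.997], [-1.0, -0.002, 0.0]]
wrist_force: [-0.5, 0.8, 3.1]
gripper_width: 0.003
```

Call:
{"op": "play_rows", "data": {"commands": [{"fingers":1,"tx":0.0003,"ty":0,"tz":0,"ax":0,"ay":0,"az":0},{"fingers":1,"tx":0.0003,"ty":0,"tz":0,"ax":0,"ay":0,"az":0}]}}

```text
time_s: 5.13
tcp_pos: [0.5306, -0.0248, 0.0883]
ee_rot: [[0.002, -0.997, 0.078], [0.0, 0.078, 0.997], [-1.0, -0.002, 0.0]]
wrist_force: [-0.6, 1.1, 4.9]
gripper_width: 0.006
```

Call:
{"op": "play_rows", "data": {"commands": [{"fingers":1,"tx":-0.03,"ty":0,"tz":0,"ax":0,"ay":0,"az":0},{"fingers":1,"tx":-0.03,"ty":0,"tz":0,"ax":0,"ay":0,"az":0},{"fingers":1,"tx":-0.03,"ty":0,"tz":-0.036,"ax":0,"ay":0,"az":0},{"fingers":1,"tx":-0.03,"ty":0,"tz":-0.072,"ax":0,"ay":0,"az":0},{"fingers":1,"tx":-0.03,"ty":0,"tz":-0.072,"ax":0,"ay":0,"az":0}]}}

```text
time_s: 5.55
tcp_pos: [0.5246, -0.0813, 0.1095]
ee_rot: [[-0.002, -0.997, 0.082], [-0.0, 0.082, 0.997], [-1.0, 0.002, -0.0]]
wrist_force: [0.7, -0.3, -0.3]
gripper_width: 0.008
```

Call:
{"op": "play_rows", "data": {"commands": [{"fingers":1,"tx":0,"ty":0,"tz":0,"ax":0,"ay":0,"az":0},{"fingers":1,"tx":0.016,"ty":0,"tz":0,"ax":0,"ay":0,"az":0},{"fingers":1,"tx":0.02,"ty":0,"tz":0,"ax":0,"ay":0,"az":0},{"fingers":1,"tx":0.022,"ty":0,"tz":0,"ax":0,"ay":0,"az":0},{"fingers":1,"tx":0.022,"ty":0,"tz":0,"ax":0,"ay":0,"az":0}]}}

```text
time_s: 5.97
tcp_pos: [0.5252, -0.0783, 0.0932]
ee_rot: [[-0.002, -0.997, 0.078], [-0.0, 0.078, 0.997], [-1.0, 0.002, -0.001]]
wrist_force: [-1.3, 0.0, 1.8]
gripper_width: 0.005
```

Call:
{"op": "play_rows", "data": {"commands": [{"fingers":1,"tx":0.0015,"ty":0,"tz":0,"ax":0,"ay":0,"az":0},{"fingers":1,"tx":0.0015,"ty":0,"tz":0,"ax":0,"ay":0,"az":0}]}}

```text
time_s: 6.13
tcp_pos: [0.5257, -0.0784, 0.0926]
ee_rot: [[-0.0, -0.997, 0.078], [0.0, 0.078, 0.997], [-1.0, 0.0, 0.0]]
wrist_force: [-0.5, 0.7, 1.8]
gripper_width: 0.005
```

Call:
{"op": "play_rows", "data": {"commands": [{"fingers":1,"tx":-0.024,"ty":0,"tz":0,"ax":0,"ay":0,"az":0},{"fingers":1,"tx":-0.024,"ty":0,"tz":0,"ax":0,"ay":0,"az":0},{"fingers":1,"tx":-0.024,"ty":0,"tz":-0.036,"ax":0,"ay":0,"az":0},{"fingers":1,"tx":-0.024,"ty":0,"tz":-0.072,"ax":0,"ay":0,"az":0},{"fingers":1,"tx":-0.024,"ty":0,"tz":-0.072,"ax":0,"ay":0,"az":0}]}}

```text
time_s: 6.55
tcp_pos: [0.5213, -0.135, 0.1103]
ee_rot: [[0.001, -0.997, 0.081], [-0.0, 0.081, 0.997], [-1.0, -0.001, -0.0]]
wrist_force: [0.1, -0.4, 0.0]
gripper_width: 0.006
```

Call:
{"op": "play_rows", "data": {"commands": [{"fingers":1,"tx":0,"ty":0,"tz":0,"ax":0,"ay":0,"az":0},{"fingers":1,"tx":0.018,"ty":0,"tz":0,"ax":0,"ay":0,"az":0},{"fingers":1,"tx":0.022,"ty":0,"tz":0,"ax":0,"ay":0,"az":0},{"fingers":1,"tx":0.024,"ty":0,"tz":0,"ax":0,"ay":0,"az":0},{"fingers":1,"tx":0.024,"ty":0,"tz":0,"ax":0,"ay":0,"az":0}]}}

```text
time_s: 6.97
tcp_pos: [0.5212, -0.132, 0.0924]
ee_rot: [[-0.001, -0.997, 0.077], [-0.0, 0.077, 0.997], [-1.0, 0.001, -0.0]]
wrist_force: [-1.7, 1.3, 2.8]
gripper_width: -0.002
```

Call:
{"op": "play_rows", "data": {"commands": [{"fingers":1,"tx":-0.024,"ty":0,"tz":0,"ax":0,"ay":0,"az":0},{"fingers":1,"tx":-0.024,"ty":0,"tz":0,"ax":0,"ay":0,"az":0},{"fingers":1,"tx":-0.024,"ty":0,"tz":-0.036,"ax":0,"ay":0,"az":0},{"fingers":1,"tx":-0.024,"ty":0,"tz":-0.072,"ax":0,"ay":0,"az":0},{"fingers":1,"tx":-0.024,"ty":0,"tz":-0.072,"ax":0,"ay":0,"az":0}]}}

```text
time_s: 7.38
tcp_pos: [0.5172, -0.1887, 0.1105]
ee_rot: [[0.001, -0.997, 0.081], [-0.0, 0.081, 0.997], [-1.0, -0.001, -0.0]]
wrist_force: [0.9, -0.1, 0.0]
gripper_width: 0.004
```

Call:
{"op": "play_rows", "data": {"commands": [{"fingers":1,"tx":0,"ty":0,"tz":0,"ax":0,"ay":0,"az":0},{"fingers":1,"tx":0.018,"ty":0,"tz":0,"ax":0,"ay":0,"az":0},{"fingers":1,"tx":0.022,"ty":0,"tz":0,"ax":0,"ay":0,"az":0},{"fingers":1,"tx":0.024,"ty":0,"tz":0,"ax":0,"ay":0,"az":0},{"fingers":1,"tx":0.024,"ty":0,"tz":0,"ax":0,"ay":0,"az":0}]}}

```text
time_s: 7.8
tcp_pos: [0.5169, -0.1857, 0.0924]
ee_rot: [[-0.002, -0.997, 0.077], [0.0, 0.077, 0.997], [-1.0, 0.002, 0.0]]
wrist_force: [-0.9, 0.2, 0.7]
gripper_width: 0.003
```

Call:
{"op": "play_rows", "data": {"commands": [{"fingers":1,"tx":-0.06,"ty":0,"tz":0,"ax":0,"ay":0,"az":0},{"fingers":1,"tx":-0.06,"ty":0,"tz":0,"ax":0,"ay":0,"az":0},{"fingers":1,"tx":-0.06,"ty":0,"tz":0,"ax":0,"ay":0,"az":0},{"fingers":1,"tx":-0.06,"ty":0,"tz":0,"ax":0,"ay":0,"az":0}]}}

```text
time_s: 8.13
tcp_pos: [0.5176, -0.186, 0.1382]
ee_rot: [[0.002, -0.997, 0.078], [0.0, 0.078, 0.997], [-1.0, -0.002, 0.0]]
wrist_force: [0.1, -1.3, -0.1]
gripper_width: 0.003
```

```bash
python3 - <<'E'
from h import *
a=cap('side');save({'image':cv2.resize(a['image'][230:470,240:560],None,fx=2,fy=2)},'s2.png')
E
```

```text
(no output)
```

View pics/s2.png

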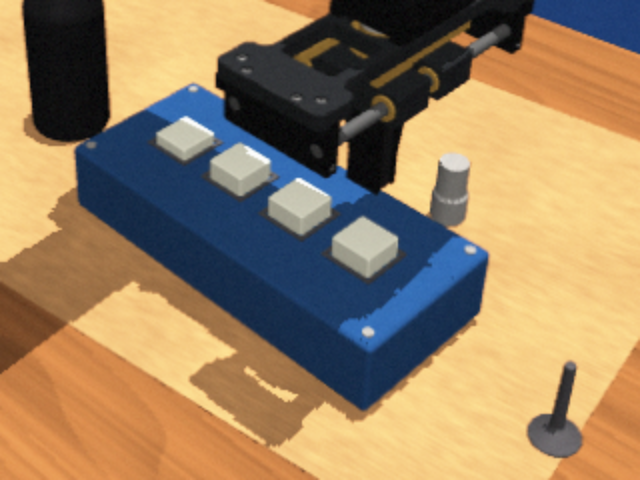

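Key 1 is still down and the other three are up. The key 4 reading of 0.7 N is ambiguous, so I'll tap it again slightly deeper.

Call:
{"op": "play_rows", "data": {"commands": [{"fingers":1,"tx":0.04,"ty":0,"tz":0,"ax":0,"ay":0,"az":0},{"fingers":1,"tx":0.056,"ty":0,"tz":0,"ax":0,"ay":0,"az":0},{"fingers":1,"tx":0.06,"ty":0,"tz":0,"ax":0,"ay":0,"az":0},{"fingers":1,"tx":0.062,"ty":0,"tz":0,"ax":0,"ay":0,"az":0},{"fingers":1,"tx":0.062,"ty":0,"tz":0,"ax":0,"ay":0,"az":0}]}}

```text
time_s: 8.6
tcp_pos: [0.5163, -0.1863, 0.0908]
ee_rot: [[-0.003, -0.997, 0.078], [0.0, 0.078, 0.997], [-1.0, 0.003, -0.0]]
wrist_force: [-2.4, 0.6, 3.5]
gripper_width: 0.001
```

Call:
{"op": "play_rows", "data": {"commands": [{"fingers":1,"tx":0.001,"ty":0,"tz":0,"ax":0,"ay":0,"az":0}]}}

```text
time_s: 8.68
tcp_pos: [0.5171, -0.1865, 0.0909]
ee_rot: [[-0.0, -0.997, 0.078], [-0.0, 0.078, 0.997], [-1.0, 0.0, -0.0]]
wrist_force: [-1.3, 0.1, 3.1]
gripper_width: 0.006
```

Call:
{"op": "play_rows", "data": {"commands": [{"fingers":1,"tx":0.0005,"ty":0,"tz":0,"ax":0,"ay":0,"az":0}]}}

```text
time_s: 8.77
tcp_pos: [0.5172, -0.1865, 0.0905]
ee_rot: [[0.0, -0.997, 0.078], [-0.0, 0.078, 0.997], [-1.0, -0.0, -0.0]]
wrist_force: [-2.4, 0.3, 4.3]
gripper_width: 0.006
```

Call:
{"op": "play_rows", "data": {"commands": [{"fingers":1,"tx":-0.05,"ty":0,"tz":0,"ax":0,"ay":0,"az":0},{"fingers":1,"tx":-0.05,"ty":0,"tz":0,"ax":0,"ay":0,"az":0},{"fingers":1,"tx":-0.05,"ty":0,"tz":0.05,"ax":0,"ay":0,"az":0},{"fingers":1,"tx":-0.05,"ty":0,"tz":0.1,"ax":0,"ay":0,"az":0},{"fingers":1,"tx":-0.05,"ty":0,"tz":0.15,"ax":0,"ay":0,"az":0}]}}

```text
time_s: 9.18
tcp_pos: [0.5273, -0.0734, 0.1283]
ee_rot: [[0.004, -0.997, 0.08], [0.001, 0.08, 0.997], [-1.0, -0.004, 0.001]]
wrist_force: [1.9, 0.1, 0.4]
gripper_width: 0.007
```

Call:
{"op": "play_rows", "data": {"commands": [{"fingers":1,"tx":0,"ty":0,"tz":0.05,"ax":0,"ay":0,"az":0},{"fingers":1,"tx":0,"ty":0,"tz":0.066,"ax":0,"ay":0,"az":0},{"fingers":1,"tx":0,"ty":0,"tz":0.066,"ax":0,"ay":0,"az":0},{"fingers":1,"tx":0,"ty":0,"tz":0.066,"ax":0,"ay":0,"az":0}]}}

```text
time_s: 9.52
tcp_pos: [0.5306, -0.0244, 0.1277]
ee_rot: [[0.002, -0.997, 0.077], [0.0, 0.077, 0.997], [-1.0, -0.002, 0.0]]
wrist_force: [0.6, 0.3, 0.5]
gripper_width: 0.008
```

Now I'll press key 1 down to its stop (TCP about 0.0835).

Call:
{"op": "play_rows", "data": {"commands": [{"fingers":1,"tx":0.03,"ty":0,"tz":0,"ax":0,"ay":0,"az":0},{"fingers":1,"tx":0.05,"ty":0,"tz":0,"ax":0,"ay":0,"az":0},{"fingers":1,"tx":0.055,"ty":0,"tz":0,"ax":0,"ay":0,"az":0},{"fingers":1,"tx":0.058,"ty":0,"tz":0,"ax":0,"ay":0,"az":0},{"fingers":1,"tx":0.058,"ty":0,"tz":0,"ax":0,"ay":0,"az":0}]}}

```text
time_s: 9.93
tcp_pos: [0.5301, -0.0261, 0.085]
ee_rot: [[-0.0, -0.997, 0.08], [-0.0, 0.08, 0.997], [-1.0, -0.0, -0.0]]
wrist_force: [-4.3, 1.7, 8.1]
gripper_width: 0.007
```

Call:
{"op": "play_rows", "data": {"commands": [{"fingers":1,"tx":0.001,"ty":0,"tz":0,"ax":0,"ay":0,"az":0},{"fingers":1,"tx":0.002,"ty":0,"tz":0,"ax":0,"ay":0,"az":0},{"fingers":1,"tx":0.002,"ty":0,"tz":0,"ax":0,"ay":0,"az":0}]}}

```text
time_s: 10.18
tcp_pos: [0.53, -0.0261, 0.0842]
ee_rot: [[0.001, -0.997, 0.08], [-0.0, 0.08, 0.997], [-1.0, -0.001, -0.0]]
wrist_force: [-4.2, 2.3, 10.8]
gripper_width: 0.001
```

Call:
{"op": "play_rows", "data": {"commands": [{"fingers":1,"tx":0.001,"ty":0,"tz":0,"ax":0,"ay":0,"az":0},{"fingers":1,"tx":0.002,"ty":0,"tz":0,"ax":0,"ay":0,"az":0},{"fingers":1,"tx":0.002,"ty":0,"tz":0,"ax":0,"ay":0,"az":0}]}}

```text
time_s: 10.43
tcp_pos: [0.5301, -0.0261, 0.0834]
ee_rot: [[0.001, -0.997, 0.079], [-0.0, 0.079, 0.997], [-1.0, -0.001, -0.0]]
wrist_force: [-5.5, 2.8, 13.5]
gripper_width: 0.003
```

Call:
{"op": "play_rows", "data": {"commands": [{"fingers":1,"tx":-0.03,"ty":0,"tz":0,"ax":0,"ay":0,"az":0},{"fingers":1,"tx":-0.06,"ty":0,"tz":0,"ax":0,"ay":0,"az":0},{"fingers":1,"tx":-0.11,"ty":0,"tz":0,"ax":0,"ay":0,"az":0},{"fingers":1,"tx":-0.16,"ty":0,"tz":0,"ax":0,"ay":0,"az":0},{"fingers":1,"tx":-0.2,"ty":0,"tz":0,"ax":0,"ay":0,"az":0}]}}

```text
time_s: 10.85
tcp_pos: [0.5304, -0.0265, 0.2343]
ee_rot: [[0.003, -0.997, 0.08], [-0.0, 0.08, 0.997], [-1.0, -0.003, 0.0]]
wrist_force: [0.3, 0.2, 0.7]
gripper_width: 0.002
```

Call:
{"op": "play_rows", "data": {"commands": [{"fingers":1,"tx":-0.05,"ty":0,"tz":0,"ax":0,"ay":0,"az":0},{"fingers":1,"tx":-0.05,"ty":0,"tz":0,"ax":0,"ay":0,"az":0},{"fingers":1,"tx":-0.05,"ty":0,"tz":0,"ax":0,"ay":0,"az":0},{"fingers":1,"tx":-0.05,"ty":0,"tz":0,"ax":0,"ay":0,"az":0},{"fingers":1,"tx":-0.05,"ty":0,"tz":0,"ax":0,"ay":0,"az":0}]}}

```text
time_s: 11.27
tcp_pos: [0.5291, -0.0257, 0.267]
ee_rot: [[-0.003, -0.997, 0.08], [-0.0, 0.08, 0.997], [-1.0, 0.003, -0.001]]
wrist_force: [0.1, 0.3, -0.1]
gripper_width: 0.003
```

```bash
python3 - <<'E'
from h import *
a=cap('side');save({'image':cv2.resize(a['image'][230:470,240:560],None,fx=2,fy=2)},'s3.png')
E
```

```text
(no output)
```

View pics/s3.png

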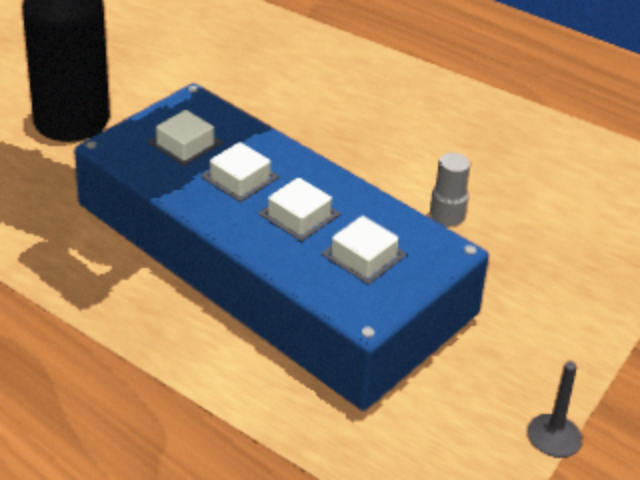

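```bash
python3 - <<'E'
import cv2,numpy as np
from h import *
for n,f in (('before',cv2.imread('pics/side.png')),('now',cap('side')['image'])):
    m=cv2.inRange(cv2.cvtColor(f,cv2.COLOR_BGR2HSV),(0,0,85),(180,70,255))
    w=np.zeros_like(m);w[280:375,312:450]=m[280:375,312:450]
    k,l,st,c=cv2.connectedComponentsWithStats(w)
    print(n,[s.tolist() for s in st[1:] if s[4]>60])
print(r.sense()['wrist_force'])
E
```

```text
before [[315, 288, 35, 24, 466], [342, 301, 36, 29, 616], [370, 319, 40, 31, 696], [401, 338, 42, 34, 771]]
now [[318, 285, 29, 25, 514], [341, 301, 38, 29, 641], [370, 319, 40, 31, 711], [401, 338, 42, 34, 799]]
[-0.72444366 -0.63838778 -0.58342758]
```

Key 1's top edge rose about 3–4 px in the side view, in line with 6 mm, and the other three haven't moved. The arm is clear, so I'm handing in.

```bash
python3 -c "
from station import job; print(job.finish_job())"
```

```text
the job is handed in; nothing more can be done
None
```

The job is done and handed in at about 11 s of the 54 s allowed. Key 1 was the latched one. The hand-in gave no verdict, so what follows rests on my own readings.

- **Taps:** I tapped keys 1 to 4 in order with the closed fingertips, at about 5, 2, 3 and 4 N. The first tap on key 4 read only 0.7 N, within the sensor noise, so I tapped it again slightly deeper and got 3–4 N. The deepest tap on a raised key was about 4 mm, well under the 8 mm limit. Between the two key 4 taps the side view showed key 1 still latched and the others raised.
- **Release:** I pressed key 1 to its stop with about 13.5 N, then withdrew upwards.
- **Final check:** In the side view key 1 now stands about 3 px higher than before, as expected for 6 mm, and level with the others. By eye in that view, the bottle, socket and valve are standing where they were. The arm is about 0.17 m above the keys, with wrist force at noise level. No check failed or disagreed with another, apart from that weak first key 4 reading.

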